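# Find the full tasting tin by weight and pack it

### The job

Of the three small red tins with brass lids one is full and two are empty; they look alike, so lift them to feel which is the heavy one. Set the full tin down upright inside the open blue gift tin without dropping it, and leave the two empty ones standing upright on the table.

Things in the scene. Friction and masses are not known exactly. Their poses are not given: they have to be found in the camera images.
- tin_a: one of three like small closed round tins: red wall 60 mm in diameter, fixed flat brass lid (62 mm), 72 mm tall. Origin at the centre of the underside, z up; it starts upright on the table. Grip the red wall 15 to 55 mm above the origin. One is full (0.37 to 0.51 kg in all), two are empty (0.08 kg); which one is full changes with every start, whatever the name, and cannot be seen
- tin_b: one of three like small closed round tins: red wall 60 mm in diameter, fixed flat brass lid (62 mm), 72 mm tall. Origin at the centre of the underside, z up; it starts upright on the table. Grip the red wall 15 to 55 mm above the origin. One is full (0.37 to 0.51 kg in all), two are empty (0.08 kg); which one is full changes with every start, whatever the name, and cannot be seen
- tin_c: one of three like small closed round tins: red wall 60 mm in diameter, fixed flat brass lid (62 mm), 72 mm tall. Origin at the centre of the underside, z up; it starts upright on the table. Grip the red wall 15 to 55 mm above the origin. One is full (0.37 to 0.51 kg in all), two are empty (0.08 kg); which one is full changes with every start, whatever the name, and cannot be seen
- gift_tin: open round tin, dark blue printed outside, cream inside, 191 mm in diameter, 69 mm tall, loose, 0.16 kg. Origin: centre of the underside, z up; inner floor 3 mm above it, clear inside to a radius of 84 mm. The spotted or striped tins further back are not it. In the middle of the table, x 0.45 to 0.73, y -0.11 to 0.17 m, a fixed stack of large lids rises to z = 0.18 m: carry things over or round it

How it is judged:
By the outcome, as a careful person would: the job done as asked, in the order asked, and still so for the second after the job is handed in, with the robot touching nothing.
It also fails if it takes over 72 s, if anything falls off the work surface, if the arm or the gripper's body presses on something with over 40 N, if the wrist force passes 120 N, or if a joint passes its speed limit or range.

### The arm

A 7-joint arm with a two-finger parallel gripper is mounted at the origin on a cart in front of the work surface, level with it; the furniture and walls round the work are solid. World frame = base frame: x ahead of the robot, y to its left, z up, the work surface at z = 0. Lengths are in m, angles in rad, forces in N, time in s.
With the tool pointing down it reaches from about 0.425 to 0.975 m from the base axis. Payload 16.7 kg.
Tool frame: the origin (TCP) lies midway between the tips of the shut fingers; the grasp point (between the pads) lies 19 mm behind it (grasp_offset is the distance from the TCP to the grasp point, in m); z points along the fingers, y is the line along which they close (so a half turn about z gives the same grasp; the last joint's range is limited). The gripper opens to 85 mm and grips with 20 to 120 N. Pads are 22 mm wide; open, the fingers measure 114 mm over their backs; the gripper's body (76 mm by 85 mm) begins 54 mm behind the grasp point. The pads swing forward as they close: fully open they stand 13 mm farther back than shut.
Start: joints at [-1.262, 0.426, 0.074, 1.606, -0.034, 1.111, -0.067], TCP at [0.298, 0.605, 0.231] pointing down, gripper open.
Joint ranges: [-2.85, 2.85], [-0.5, 2.14], [-1.23, 1.37], [0.21, 2.46], [-1.02, 4.16], [0.16, 2.05], [-2.73, 2.73]. Speed limits (rad/s): [1.89, 1.89, 2.39, 2.39, 3.01, 3.01, 3.01].

### API

Orientations are given as a unit quaternion [x, y, z, w].
In Python, from bench import * gives the robot as it stands.
- The arm moves only by the tool arm_command, never from a script. Its arguments are lists of equal length, an entry for each row: "slide": the shift along the world's x, y, z scaled (see below), a list of three; "roll": the turn about the world's z scaled (see below); "claw": the opening, from -1 (shut) to 1 (fully open). A call has 1 to 5 rows; each row shifts and turns the commanded pose from where the row before left it; what a row does not reach is not made up. The controller multiplies each number of a shift by 10 cm and each number of a turn by 90 degrees. A row lasts 1/8 s, in which the tool goes at most 62.5 mm and 10.7 degrees, less where a joint would pass 70% of its speed; a pose out of reach is approached as far as the arm can. A call with a number of a shift or a turn outside -1 to 1 is refused whole. A call with a gripper value outside its range is refused whole. The fingers move at their own pace and stop on an object; the grip force is fixed at half the most. Time passes only in rows, so rows that do not move let the fingers close. It gives the time, the measured TCP pose, the force, the opening and the grip force at its end, in the units of the state.
- observe(): the state, without advancing time (a new reading comes with each control period).
- camera(name): name is "scene" or "top" or "wrist"; returns (picture, depth): 400x640x3 uint8, red, green, blue; 400x640 float32, m along the optical axis (not along the pixel's ray), 0 where there is no reading.
- camera_params(name): a dict with "mtx" (3x3 intrinsics, pixels), "R" (3x3) and "t" (3): a world point X has camera coordinates R X + t; the wrist camera has in their place "mount" (4x4, takes a point from camera to tool coordinates, whose origin is the TCP and whose axes are the flange's). Camera axes: x right, y down, z forward; pixel columns grow to the right and rows downward; lengths in m; the calibration is good to about 2 mm. A picture is of the moment at which its call begins: read the wrist's pose just before it. camera_params takes no time and is no camera call.
- job_done(): hands the job in; it is judged then, once.
The state is a dict: "clock": time; "joint_pos": joint angles; "joint_velocities": joint speeds; "joint_torque": joint torques, N m; "tool_pos": TCP position; "orientation": TCP orientation; "ft_force": force on the tool from outside, world axes, zero at the start; "moment": the same for the moment, N m; "finger_gap": opening from 0.0 (shut) to 1.0 (fully open); "finger_force": force on a finger pad.
Only numpy, scipy, OpenCV 4.12 (cv2) and the standard library are available. Lean on these libraries where they do the work, as an engineer would, in place of code of your own. Each camera call takes 0.05 s, during which the arm holds its last target. There are 200 camera calls.

## Working session

There is one attempt and no reset: what is moved stays moved. The work goes in short steps, Python scripts to look and compute and a tool call to move; the robot and the scene stay as the last step left them, time stands still between calls to the robot, and variables do not carry over. Pictures are saved under pics/ and viewed, at most 10 in all, crops included, and the job is handed in when it is done.

Besides the shell and the picture viewer there is one more tool, called after "Call:" as name(argument=value, ...), one argument or row to a line, values as JSON. arm_command: Moves the arm, as the interface text tells. Its arguments: {"type":"object","properties":{"slide":{"type":"array"},"roll":{"type":"array"},"claw":{"type":"array"}},"required":["slide","roll","claw"]}

```bash
mkdir -p pics
python3 - <<'E'
from bench import *
import cv2,numpy as np
s=observe();print({k:np.round(v,3).tolist() for k,v in s.items()})
for n in("top","scene"):
    p,d=camera(n);cv2.imwrite(f"pics/{n}0.png",p[:,:,::-1]);np.savez(f"{n}0.npz",p=p,d=d)
    c=camera_params(n);print(n,c)
E
```

```text
{'clock': 0.0, 'joint_pos': [-1.262, 0.427, 0.074, 1.607, -0.034, 1.111, -0.067], 'joint_velocities': [0.0, 0.001, 0.0, 0.0, 0.001, -0.0, 0.0], 'joint_torque': [0.001, -94.984, 3.762, -46.353, 0.019, 0.01, 0.0], 'tool_pos': [0.298, 0.605, 0.231], 'orientation': [0.227, 0.974, -0.001, -0.0], 'ft_force': [0.112, 0.224, 0.044], 'moment': [-0.006, -0.032, -0.02], 'finger_force': 0.0, 'finger_gap': 1.0}
top {'mtx': array([[372.4211758 ,   0.        , 313.59745814],
       [  0.        , 372.4211758 , 204.08513091],
       [  0.        ,   0.        ,   1.        ]]), 'R': array([[ 0.01373305, -0.99977409, -0.01622254],
       [-0.98704615, -0.01096102, -0.16006175],
       [ 0.15984777,  0.01821053, -0.98697369]]), 't': array([-0.03162505,  0.5426526 ,  0.95774142])}
scene {'mtx': array([[435.08695244,   0.        , 320.26461277],
       [  0.        , 435.08695244, 199.18453882],
       [  0.        ,   0.        ,   1.        ]]), 'R': array([[ 0.9070843 , -0.42093994, -0.00276411],
       [-0.2247467 , -0.47873404, -0.84870645],
       [ 0.35593117,  0.77046952, -0.52885699]]), 't': array([-0.49175171,  0.1326489 ,  1.00955223])}
```

View pics/top0.png

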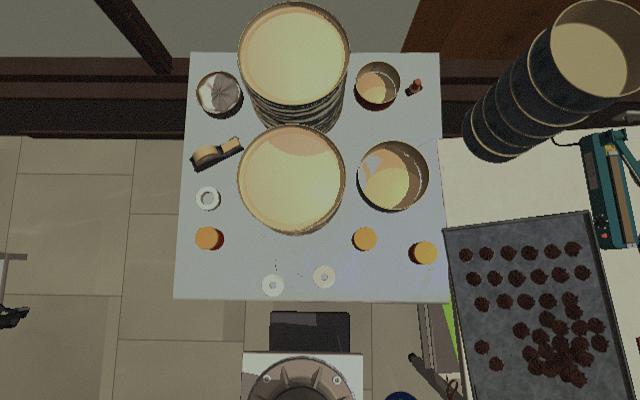

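View pics/scene0.png

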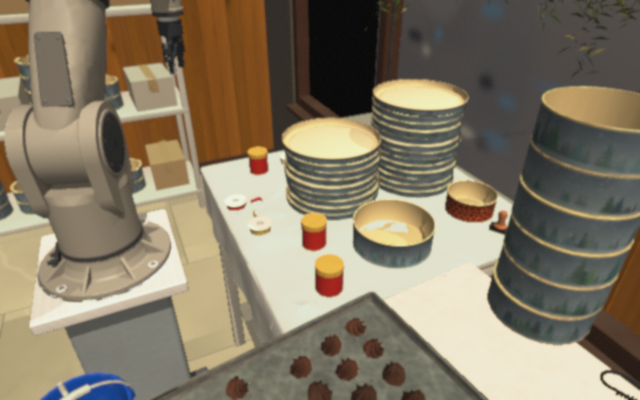

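The top view shows the small tins at (209,238), (365,239) and (424,252), and the gift tin at (393,175). The scene view agrees: small tins at (258,160), (314,232) and (329,275), gift tin at (393,232).

```bash
cat > h.py <<'E'
import cv2,numpy as np
from bench import *
def ray(n,uv,z):
    c=camera_params(n);d=c["R"].T@np.linalg.solve(c["mtx"],[uv[0],uv[1],1.]);o=-c["R"].T@c["t"]
    return o+d*(z-o[2])/d[2]
def cloud(n,d):
    c=camera_params(n);v,u=np.mgrid[:400,:640];P=np.stack([u,v,np.ones_like(u)],-1)@np.linalg.inv(c["mtx"]).T*d[...,None]
    return (P-c["t"])@c["R"]
E
python3 - <<'E'
from h import *
f=np.load("top0.npz");p,d=f["p"],f["d"];W=cloud("top",d)
h=cv2.cvtColor(p,cv2.COLOR_RGB2HSV)
for u,v in((209,238),(365,239),(424,252)):
    m=np.zeros((400,640),bool);m[v-22:v+22,u-22:u+22]=1
    m&=(h[...,0]>12)&(h[...,0]<35)&(h[...,1]>120)&(h[...,2]>110)
    vv,uu=np.nonzero(m);(c,r)=cv2.minEnclosingCircle(np.c_[uu,vv].astype(np.float32))
    t=m&(W[...,2]>.06)
    print(m.sum(),np.round(c,1),round(r,1),"centroid ray",ray("top",(uu.mean(),vv.mean()),.072).round(4),"circ ray",ray("top",c,.072).round(4),"depth",np.median(W[m],0).round(4))
# gift rim
b=(abs(W[...,0]-.6)<.3)&(W[...,1]<-.12)&(W[...,1]>-.42)&(W[...,2]>.06)&(W[...,2]<.08)
b[:, :340]=0;b[:130]=0;b[225:]=0
vv,uu=np.nonzero(b);c,r=cv2.minEnclosingCircle(W[b][:,:2].astype(np.float32));e=cv2.fitEllipse(cv2.convexHull(np.c_[uu,vv].astype(np.int32)))
print("gift",b.sum(),np.round(c,4),round(r,4),e,ray("top",e[0],.069).round(4))
print("corners",[ray("top",q,0).round(3).tolist() for q in((190,53),(439,55),(174,299),(450,303))])
f=np.load("scene0.npz");W=cloud("scene",f["d"])
b=(W[...,2]>.062)&(W[...,2]<.076)&(W[...,0]>.35)&(W[...,0]<.8)&(abs(W[...,1])<.45)
n,l,s,c=cv2.connectedComponentsWithStats(b.astype(np.uint8))
for i in range(1,n):
    if s[i,4]>60:
        q=W[l==i];cc,r=cv2.minEnclosingCircle(q[:,:2].astype(np.float32));print(c[i].round(),s[i,4],np.round(cc,4),round(r,4))
E
```

```text
415 [207.7 238.8] 13.2 centroid ray [0.4479 0.2513 0.072 ] circ ray [0.4446 0.2471 0.072 ] depth [0.4488 0.2515 0.0712]
411 [364.8 238. ] 11.5 centroid ray [ 0.4511 -0.1583  0.072 ] circ ray [ 0.4516 -0.1582  0.072 ] depth [ 0.4516 -0.1586  0.071 ]
413 [425.4 252.1] 11.8 centroid ray [ 0.4169 -0.3112  0.072 ] circ ray [ 0.4176 -0.3117  0.072 ] depth [ 0.4177 -0.3113  0.0707]
gift 290 [ 0.6218 -0.2351] 0.0957 ((393.2857360839844, 174.97669982910156), (69.64825439453125, 72.3060302734375), 110.52119445800781) [ 0.6191 -0.2349  0.069 ]
corners [[1.008, 0.356, 0.0], [1.005, -0.392, 0.0], [0.285, 0.351, 0.0], [0.286, -0.393, 0.0]]
[257. 152.] 182 [0.4462 0.2523] 0.0346
[399. 172.] 207 [ 0.7731 -0.0289] 0.0651
[333. 193.] 423 [0.5766 0.0007] 0.1237
[394. 223.] 387 [ 0.6216 -0.2359] 0.097
[314. 222.] 367 [ 0.4499 -0.159 ] 0.0322
[329. 265.] 545 [ 0.4165 -0.3139] 0.0317
```

Call:
arm_command(
  slide=[
    [0.2, -0.5, 0],
    [0.2, -0.5, 0],
    [0.2, -0.5, 0],
    [0.2, -0.5, 0],
    [0.2, -0.5, 0],
  ],
  roll=[0, 0, 0, 0, 0],
  claw=[1, 1, 1, 1, 1],
)

```text
clock: 0.72
tool_pos: [0.3987, 0.3536, 0.2311]
orientation: [0.227, 0.974, -0.0, -0.0]
ft_force: [1.5, 0.1, 0.5]
finger_gap: 1.0
finger_force: 0.0
```

Call:
arm_command(
  slide=[
    [0.2, -0.5, 0],
    [0.3, -0.5, -0.3],
    [0, 0, -0.3],
    [0, 0, 0],
    [0, 0, 0],
  ],
  roll=[0, 0, 0, 0, 0],
  claw=[1, 1, 1, 1, 1],
)

```text
clock: 1.35
tool_pos: [0.447, 0.2586, 0.1735]
orientation: [0.226, 0.974, 0.0, 0.0]
ft_force: [0.9, 0.3, 0.2]
finger_gap: 0.997
finger_force: 0.0
```

Call:
arm_command(
  slide=[
    [0.02, -0.07, -0.35],
    [0, 0, -0.35],
    [0, 0, -0.35],
    [0, 0, -0.3],
    [0, 0, -0.2],
  ],
  roll=[0, 0, 0, 0, 0],
  claw=[1, 1, 1, 1, 1],
)

```text
clock: 1.98
tool_pos: [0.449, 0.2521, 0.0175]
orientation: [0.226, 0.974, 0.0, 0.0]
ft_force: [0.0, 0.3, -0.1]
finger_gap: 1.002
finger_force: 0.0
```

Call:
arm_command(
  slide=[
    [0, 0, 0],
    [0, 0, 0],
    [0, 0, 0],
    [0, 0, 0],
    [0, 0, 0],
  ],
  roll=[0, 0, 0, 0, 0],
  claw=[0, -0.5, -1, -1, -1],
)

```text
clock: 2.6
tool_pos: [0.4496, 0.2516, 0.019]
orientation: [0.227, 0.974, 0.001, 0.001]
ft_force: [-1.9, 0.3, 10.7]
finger_gap: 0.682
finger_force: 62.8
```

Call:
arm_command(
  slide=[
    [0, 0, 0.2],
    [0, 0, 0.3],
    [0, 0, 0],
    [0, 0, 0],
    [0, 0, 0],
  ],
  roll=[0, 0, 0, 0, 0],
  claw=[-1, -1, -1, -1, -1],
)

```text
clock: 3.22
tool_pos: [0.4486, 0.2506, 0.0672]
orientation: [0.227, 0.974, -0.0, -0.0]
ft_force: [0.5, 0.0, -0.6]
finger_gap: 0.682
finger_force: 62.2
```

Call:
arm_command(
  slide=[
    [0, 0, 0],
    [0, 0, 0],
    [0, 0, 0],
  ],
  roll=[0, 0, 0],
  claw=[-1, -1, -1],
)

```text
clock: 3.6
tool_pos: [0.4489, 0.2507, 0.0675]
orientation: [0.227, 0.974, -0.0, -0.0]
ft_force: [0.1, 0.2, -0.1]
finger_gap: 0.682
finger_force: 62.2
```

Tin A weighs almost nothing, so it is one of the empty ones. I'm setting it back down.

Call:
arm_command(
  slide=[
    [0, 0, -0.25],
    [0, 0, -0.15],
    [0, 0, -0.05],
    [0, 0, -0.03],
    [0, 0, 0],
  ],
  roll=[0, 0, 0, 0, 0],
  claw=[-1, -1, -1, -1, -1],
)

```text
clock: 4.22
tool_pos: [0.4491, 0.2509, 0.0199]
orientation: [0.227, 0.974, 0.0, 0.0]
ft_force: [1.1, -0.4, -0.4]
finger_gap: 0.687
finger_force: 62.2
```

Call:
arm_command(
  slide=[
    [0, 0, 0],
    [0, 0, 0],
    [0, 0, 0],
    [0, 0, 0],
    [0, 0, 0],
  ],
  roll=[0, 0, 0, 0, 0],
  claw=[0.5, 0.8, 1, 1, 1],
)

```text
clock: 4.85
tool_pos: [0.449, 0.2508, 0.0197]
orientation: [0.227, 0.974, 0.0, 0.0]
ft_force: [-0.0, -0.3, 0.1]
finger_gap: 0.999
finger_force: 0.0
```

Call:
arm_command(
  slide=[
    [0, 0, 0.3],
    [0, 0, 0.5],
    [0, 0, 0.5],
    [0, 0, 0.5],
    [0, 0, 0.4],
  ],
  roll=[0, 0, 0, 0, 0],
  claw=[1, 1, 1, 1, 1],
)

```text
clock: 5.48
tool_pos: [0.449, 0.2508, 0.2419]
orientation: [0.227, 0.974, 0.001, 0.0]
ft_force: [0.9, 0.1, -0.9]
finger_gap: 1.001
finger_force: 0.0
```

Call:
arm_command(
  slide=[
    [0, -0.5, 0],
    [0, -0.5, 0],
    [0, -0.5, 0],
    [0, -0.5, 0],
    [0, -0.5, 0],
  ],
  roll=[0, 0, 0, 0, 0],
  claw=[1, 1, 1, 1, 1],
)

```text
clock: 6.1
tool_pos: [0.4486, -0.0008, 0.2399]
orientation: [0.227, 0.974, 0.0, 0.0]
ft_force: [1.4, 1.1, -0.1]
finger_gap: 1.003
finger_force: 0.0
```

Call:
arm_command(
  slide=[
    [0, -0.5, 0],
    [0, -0.5, 0],
    [0.02, -0.5, 0],
    [0, -0.1, 0],
    [0, 0, 0],
  ],
  roll=[0, 0, 0, 0, 0],
  claw=[1, 1, 1, 1, 1],
)

```text
clock: 6.72
tool_pos: [0.4507, -0.1593, 0.2396]
orientation: [0.227, 0.974, -0.0, -0.0]
ft_force: [-0.5, 0.6, 0.3]
finger_gap: 0.999
finger_force: 0.0
```

Run:
```python
from h import *
print(observe()["tool_pos"])
p,d=camera("scene");cv2.imwrite("pics/s1.png",p[:,:,::-1])
```

```text
[ 0.450742   -0.1593234   0.23956695]
```

View pics/s1.png

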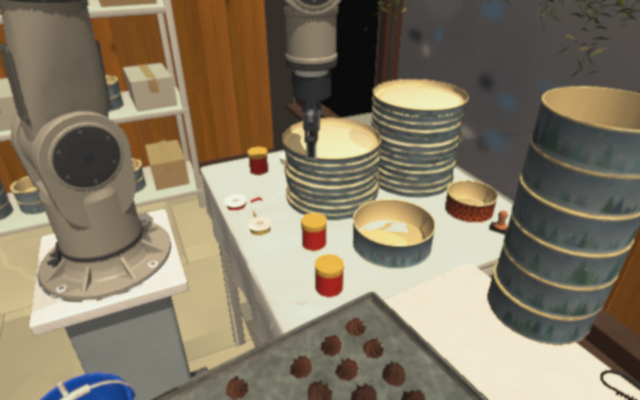

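The view shows tin A standing upright at (258,160), the gripper above tin B at (312,150), and everything else where it was. I'm descending onto B.

Call:
arm_command(
  slide=[
    [0, 0, -0.5],
    [0, 0, -0.5],
    [0, 0, -0.5],
    [0, 0, -0.4],
    [0, 0, -0.3],
  ],
  roll=[0, 0, 0, 0, 0],
  claw=[1, 1, 1, 1, 1],
)

```text
clock: 7.4
tool_pos: [0.4506, -0.1573, 0.0179]
orientation: [0.226, 0.974, 0.0, -0.001]
ft_force: [1.2, 0.8, 0.3]
finger_gap: 1.0
finger_force: 0.0
```

Call:
arm_command(
  slide=[
    [0, 0, 0],
    [0, 0, 0],
    [0, 0, 0],
    [0, 0, 0],
    [0, 0, 0],
  ],
  roll=[0, 0, 0, 0, 0],
  claw=[0, -0.5, -1, -1, -1],
)

```text
clock: 8.02
tool_pos: [0.4515, -0.159, 0.0203]
orientation: [0.227, 0.974, 0.0, 0.001]
ft_force: [-0.6, 3.2, 7.2]
finger_gap: 0.697
finger_force: 66.0
```

Call:
arm_command(
  slide=[
    [0, 0, 0.2],
    [0, 0, 0.3],
    [0, 0, 0],
    [0, 0, 0],
    [0, 0, 0],
  ],
  roll=[0, 0, 0, 0, 0],
  claw=[-1, -1, -1, -1, -1],
)

```text
clock: 8.65
tool_pos: [0.4504, -0.1591, 0.0689]
orientation: [0.227, 0.974, -0.0, -0.001]
ft_force: [0.3, -1.0, -3.1]
finger_gap: 0.694
finger_force: 67.0
```

Call:
arm_command(
  slide=[
    [0, 0, 0],
    [0, 0, 0],
    [0, 0, 0],
  ],
  roll=[0, 0, 0],
  claw=[-1, -1, -1],
)

```text
clock: 9.02
tool_pos: [0.4509, -0.1592, 0.0696]
orientation: [0.227, 0.974, -0.0, -0.0]
ft_force: [-0.1, 0.2, -3.1]
finger_gap: 0.7
finger_force: 67.0
```

Run:
```python
from h import *
F=[]
for i in range(6):
    camera("wrist");F.append(observe()["ft_force"])
print(np.round(F,1).tolist(),np.mean(F,0).round(2))
```

```text
[[0.5, -1.1, -4.2], [0.4, -0.0, -3.4], [-0.4, -0.0, -4.0], [-0.4, 0.3, -3.6], [0.1, 0.2, -3.8], [1.0, -0.6, -4.0]] [ 0.2  -0.2  -3.83]
```

B weighs 3.8 N (about 0.39 kg), so it is the full tin. I'm carrying it to the gift tin.

Call:
arm_command(
  slide=[
    [0, 0, 0.4],
    [0, 0, 0.5],
    [0.3, -0.1, 0],
    [0.4, -0.2, 0],
    [0.4, -0.2, 0],
  ],
  roll=[0, 0, 0, 0, 0],
  claw=[-1, -1, -1, -1, -1],
)

```text
clock: 9.95
tool_pos: [0.5623, -0.2093, 0.1599]
orientation: [0.226, 0.974, 0.0, 0.0]
ft_force: [-0.3, -0.1, -3.8]
finger_gap: 0.693
finger_force: 68.1
```

Call:
arm_command(
  slide=[
    [0.4, -0.2, 0],
    [0.2, -0.06, 0],
    [0, 0, 0],
    [0, 0, 0],
  ],
  roll=[0, 0, 0, 0],
  claw=[-1, -1, -1, -1],
)

```text
clock: 10.45
tool_pos: [0.6202, -0.2351, 0.1594]
orientation: [0.227, 0.974, -0.0, -0.001]
ft_force: [-0.3, 0.1, -3.2]
finger_gap: 0.695
finger_force: 68.1
```

Run:
```python
from h import *
print(observe()["tool_pos"],observe()["finger_gap"])
p,d=camera("scene");cv2.imwrite("pics/s2.png",p[:,:,::-1])
W=cloud("scene",d);b=(W[...,2]>.062)&(W[...,2]<.074)&(abs(W[...,0]-.62)<.11)&(abs(W[...,1]+.235)<.11)
c,r=cv2.minEnclosingCircle(W[b][:,:2].astype(np.float32));print(c,r)
```

```text
[ 0.62016731 -0.2350952   0.15935606] 0.6951735411354327
(0.6236713528633118, -0.23586800694465637) 0.09785854816436768
```

View pics/s2.png

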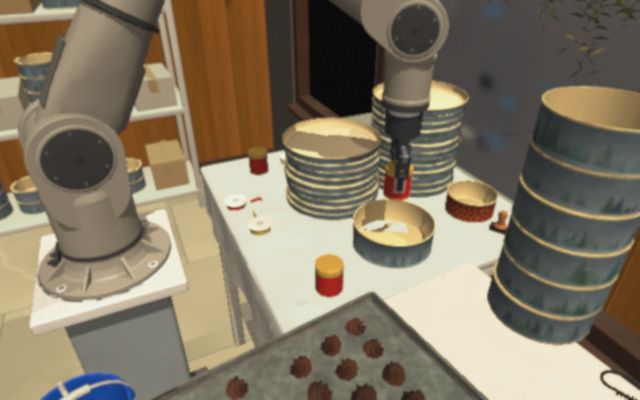

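The tin is held upright over the gift tin (398,180), with the gift tin at (393,232) below it. I'm lowering it.

Call:
arm_command(
  slide=[
    [0, 0, -0.4],
    [0, 0, -0.4],
    [0, 0, -0.3],
    [0, 0, -0.15],
    [0, 0, 0],
  ],
  roll=[0, 0, 0, 0, 0],
  claw=[-1, -1, -1, -1, -1],
)

```text
clock: 11.12
tool_pos: [0.6205, -0.235, 0.0345]
orientation: [0.227, 0.974, -0.0, -0.0]
ft_force: [1.0, -0.2, -3.2]
finger_gap: 0.695
finger_force: 69.5
```

Run:
```python
from h import *
d=np.load("top0.npz")["d"];W=cloud("top",d);print(W[160:200:6,365:420:6,2].round(3))
```

```text
[[-0.001  0.003  0.003  0.     0.007  0.002  0.005  0.003 -0.001  0.032]
 [ 0.006  0.002  0.002  0.003  0.003  0.004 -0.002 -0.002  0.003  0.009]
 [-0.001  0.004  0.003  0.001 -0.001  0.006  0.002  0.001  0.001  0.001]
 [ 0.004  0.001  0.001  0.003 -0.001  0.002 -0.     0.003 -0.     0.001]
 [ 0.001  0.     0.002  0.     0.004  0.002  0.002 -0.001  0.003  0.   ]
 [-0.001 -0.     0.003  0.002  0.003  0.001  0.002  0.004 -0.     0.001]
 [ 0.06   0.001  0.001  0.003 -0.002  0.002 -0.     0.002  0.003  0.015]]
```

The floor is flat. I'll lower in small steps until contact.

Call:
arm_command(
  slide=[
    [0, 0, -0.05],
    [0, 0, -0.03],
    [0, 0, -0.02],
    [0, 0, -0.01],
    [0, 0, 0],
  ],
  roll=[0, 0, 0, 0, 0],
  claw=[-1, -1, -1, -1, -1],
)

```text
clock: 11.75
tool_pos: [0.621, -0.2352, 0.0237]
orientation: [0.227, 0.974, -0.0, -0.0]
ft_force: [0.5, 0.1, -4.2]
finger_gap: 0.691
finger_force: 69.7
```

Call:
arm_command(
  slide=[
    [0, 0, -0.01],
    [0, 0, -0.01],
    [0, 0, 0],
    [0, 0, 0],
  ],
  roll=[0, 0, 0, 0],
  claw=[-1, -1, -1, -1],
)

```text
clock: 12.25
tool_pos: [0.6211, -0.2353, 0.0232]
orientation: [0.227, 0.974, 0.0, 0.0]
ft_force: [-8.6, 4.4, 20.0]
finger_gap: 0.691
finger_force: 71.6
```

Contact is made. I'm backing off 1 mm and releasing.

Call:
arm_command(
  slide=[
    [0, 0, 0.01],
    [0, 0, 0],
    [0, 0, 0],
  ],
  roll=[0, 0, 0],
  claw=[-1, -1, -1],
)

```text
clock: 12.62
tool_pos: [0.6211, -0.2353, 0.0233]
orientation: [0.227, 0.974, 0.0, 0.0]
ft_force: [-3.0, 2.0, 8.5]
finger_gap: 0.692
finger_force: 70.5
```

Call:
arm_command(
  slide=[
    [0, 0, 0],
    [0, 0, 0],
    [0, 0, 0],
    [0, 0, 0],
    [0, 0, 0],
  ],
  roll=[0, 0, 0, 0, 0],
  claw=[0.5, 0.8, 1, 1, 1],
)

```text
clock: 13.25
tool_pos: [0.6209, -0.2352, 0.0227]
orientation: [0.227, 0.974, -0.0, -0.0]
ft_force: [0.8, 0.2, 0.6]
finger_gap: 0.996
finger_force: 0.0
```

Call:
arm_command(
  slide=[
    [0, 0, 0.2],
    [0, 0, 0.4],
    [0, 0, 0.5],
    [0, 0, 0.5],
    [0, 0, 0.5],
  ],
  roll=[0, 0, 0, 0, 0],
  claw=[1, 1, 1, 1, 1],
)

```text
clock: 13.88
tool_pos: [0.6206, -0.2354, 0.2359]
orientation: [0.227, 0.974, 0.0, 0.001]
ft_force: [0.9, 0.2, -0.5]
finger_gap: 1.001
finger_force: 0.0
```

Run:
```python
from h import *
print(observe()["tool_pos"])
p,d=camera("scene");cv2.imwrite("pics/s3.png",p[:,:,::-1])
p,d=camera("wrist");cv2.imwrite("pics/w3.png",p[:,:,::-1])
```

```text
[ 0.62062066 -0.23538216  0.23593897]
```

View pics/s3.png

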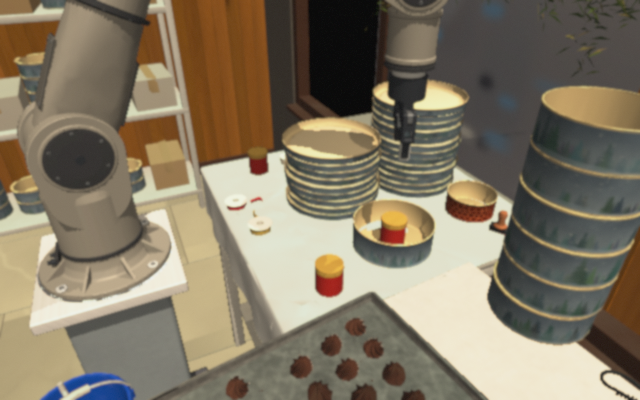

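View pics/w3.png

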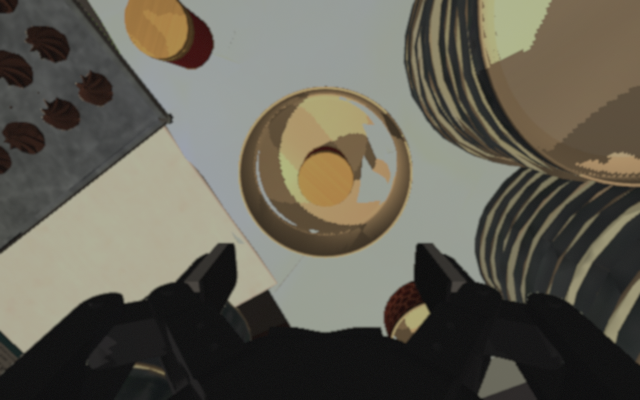

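The full tin stands upright near the centre of the gift tin: (393,228) in the scene view and (326,178) in the wrist view. The two empty tins stand at (258,160) and (329,275), and the gripper is clear of everything.

```bash
python3 -c "
from bench import *
print(job_done())"
```

```text
the job is handed in; nothing more can be done
None
```

The full tin (the one at about x 0.45, y -0.16; about 0.39 kg by feel) is upright inside the blue gift tin. The two others still stand upright on the table: I lifted one and it was empty, and left the third untouched because the full one was already found. I handed the job in at about 14 s; no verdict came back.

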